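Stir the pralines and shut the tub

ROBOT

A 7-joint arm with a two-finger parallel gripper is mounted at the origin on the work surface. World frame = base frame: x ahead of the robot, y to its left, z up, the work surface at z = 0. Lengths are in m, angles in rad, forces in N, time in s.
With the tool pointing down it reaches from about 0.35 to 0.775 m from the base axis. Payload 3.1 kg.
Tool frame: the origin (TCP) lies at the very end of the fingers, on their centre line; the grasp point (between the pads) lies 19 mm behind it; z points along the fingers, y is the line along which they close (so a half turn about z gives the same grasp; the last joint's range is limited). The gripper opens to 85 mm and grips with 20 to 120 N. Pads are 22 mm wide; open, the fingers measure 114 mm over their backs; the gripper's body (76 mm by 85 mm) begins 54 mm behind the grasp point. The pads swing forward as they close: fully open they stand 13 mm farther back than shut.
Start: joints at [1.15, 0.311, 0.014, 1.512, -0.004, 1.319, -0.027], TCP at [0.203, -0.511, 0.231] pointing down, gripper open.
Joint ranges: [-2.7, 2.7], [-0.3, 1.91], [-1.27, 1.3], [0.12, 2.57], [-1.44, 4.58], [0.2, 2.03], [-3.05, 3.05]. Speed limits (rad/s): [2.79, 2.79, 3.14, 3.14, 3.14, 3.14, 3.14].

INTERFACE

Orientations are given as a unit quaternion [w, x, y, z].
In Python, from workcell import sense, capture, camera_info, sign_off, masks_of gives the robot as it stands.
- The arm moves only by the shell command python3 -m crank 'ROWS' [OPENING]. ROWS is JSON, a list of rows, each a list of 6 numbers: the shift along the tool's x, y, z in cm, then the turn, a rotation vector about the tool's x, y, z in rad. In form: [[x, y, z, ax, ay, az], ...]. A call has 1 to 5 rows; each row shifts and turns the commanded pose from where the row before left it, along the tool's axes as they then stand; what a row does not reach is not made up. A row lasts 1/10 s, in which the tool goes at most 50 mm and 8.59 degrees, less where a joint would pass 70% of its speed; a pose out of reach is approached as far as the arm can. A call with a gripper value outside its range is refused whole. OPENING is the opening, from 0 (shut) to 1 (fully open), set as the call begins (- or left out, the last holds). The fingers move at their own pace and stop on an object; the grip force is fixed at half the most. Time passes only in rows, so rows that do not move let the fingers close. It gives the time, the measured TCP pose, the force, the opening and the grip force at its end, in the units of the state.
- sense(): the state, without advancing time (a new reading comes with each control period).
- capture(name): name is "side" or "top" or "wrist"; returns the picture (420x560x3 uint8, red, green, blue); there is no depth.
- camera_info(name): a dict with "intrinsics" (3x3 intrinsics, pixels), "rvec" (rotation vector, rad) and "tvec" (3), from world to camera coordinates, as OpenCV has them. Camera axes: x right, y down, z forward; pixel columns grow to the right and rows downward; lengths in m; the calibration is good to about 2 mm. A picture is of the moment at which its call begins: read the wrist's pose just before it. camera_info takes no time and is no camera call; for the wrist camera it gives the pose at the moment of the call.
- sign_off(): hands the job in; it is judged then, once.
Trained networks look in the newest picture that a camera, given by its name, has taken for a name from the list of things; names that differ only in an ending like _2 or _b are one class to them, and where a whole thing is asked for, a point or a joint stands for the part that bears it (a point fixed in the world has none). Each returns a list of dicts, best first, with "confidence" (0 to 1); they miss things now and then, are a little off and sometimes report something else, mostly with a low value. They report only what shows in the picture. A call takes as long as a camera call. They do not tell look-alikes from the thing itself.
- masks_of(camera, name): "mask" (420x560 bool, what is visible of it) and "location" ([column, row] in pixels, amid what is visible of it).
The state is a dict: "time": time; "joint_positions": joint angles; "joint_velocities": joint speeds; "effort": joint torques, N m; "ee_pos": TCP position; "eef_rot": TCP orientation; "wrist_force": force on the tool from outside, world axes, zero at the start; "ft_torque": the same for the moment, N m; "gripper_width": finger opening in m; "finger_force": force on a finger pad.
Only numpy, scipy, OpenCV 4.12 (cv2) and the standard library are available. Lean on these libraries where they do the work, as an engineer would, in place of code of your own. Each camera call takes 0.05 s, during which the arm holds its last target. There are 200 camera calls.

TASK

Take the wooden stirrer from its dish and stir the chocolate pralines in the white tub, until the large and small ones are mixed, so that the near and the far half of the tub (split by the line from the middle of its hinge straight across) each hold at least one of both sizes, and every praline has clearly moved from where it started. Then stand the stirrer upright in its dish again and let go, and after that swing the tub's lid over and press it down until it is fully shut. Move the pralines only with the stirrer, not with the fingers, keep them in the tub, and leave the other goods on the counter where they are.

Things in the scene. Friction and masses are not known exactly. Their poses are not given: they have to be found in the camera images.
- tub: White round open plastic tub fixed to the counter, 164 mm across outside and 156 mm inside, 60 mm high, floor 4 mm thick. Origin at the centre of its underside, z up. The line from the middle of the hinge straight across (its y axis) splits it into the near half (its x below 0, towards the robot) and the far half (its x above 0). The lid is hinged at its -y side.
- lid (a joint): Angle of the tub's hinged lid: 0 shut flat on the rim, about 1.9 to 2.2 standing open, leaning back away from the tub. The hinge is stiff: the lid stays wherever it is left. The lid is a round white plate with a grey rim, 172 mm in diameter and 6 mm thick.
- lid_edge (a point): Middle of the lid's free edge, on its outer face (the upper face when shut), 174 mm from the hinge line. Its axes: x along the hinge line, y from the hinge towards the free edge, z out of the outer face.
- lid_hinge (a point): Middle of the lid's hinge line, at the tub's -y rim (88 mm from the tub's centre, 60 mm above its underside). Axes turn with the lid, as for the lid's edge.
- stirrer: Wooden stirrer standing upright on its foot, 160 mm long: flat round foot 28 mm in diameter and 32 mm high, tapering to a neck 16 mm in diameter, then from 75 mm above the bottom up to 160 mm a square handle 20 by 20 mm with its flats along its x and y. Origin at the centre of the foot's underside, z up along the handle.
- dish: Shallow round steel dish fixed to the counter, 110 mm across at the rim, 12 mm high, inner floor 90 mm across at 4 mm height. The stirrer stands in it at the start. Origin at the centre of its underside.
- big0: Large round dark chocolate praline, 34 mm in diameter, 24 mm high, lying loose in the tub (at the start in its near half). Origin at the centre of its flat underside.
- big1: Large round dark chocolate praline, 34 mm in diameter, 24 mm high, lying loose in the tub (at the start in its near half). Origin at the centre of its flat underside.
- big2: Large round dark chocolate praline, 34 mm in diameter, 24 mm high, lying loose in the tub (at the start in its near half). Origin at the centre of its flat underside.
- small0: Small round dark chocolate praline, 24 mm in diameter, 20 mm high, lying loose in the tub (at the start in its far half). Origin at the centre of its flat underside.
- small1: Small round dark chocolate praline, 24 mm in diameter, 20 mm high, lying loose in the tub (at the start in its far half). Origin at the centre of its flat underside.
- small2: Small round dark chocolate praline, 24 mm in diameter, 20 mm high, lying loose in the tub (at the start in its far half). Origin at the centre of its flat underside.
- jar: Bystander: amber glass jar with a steel cap, 68 mm in diameter, 95 mm high. Origin under its centre.
- bar: Bystander: layered chocolate bar, 110 by 50 by 24 mm, long along its x. Origin under its centre.
- log: Bystander: foil-wrapped chocolate roll, 64 mm in diameter, 200 mm long along its y, on a card strip. Origin under its centre.
- palette: Bystander: spatula lying along its x on the counter.
- nougat: Bystander: block of white nougat, 70 by 45 by 30 mm. Origin under its centre.
Mind the look-alikes: they are no part of the job. What is shaped like the tub but yellow is not meant.

How it is judged:
By the outcome, as a careful person would: the job done as asked, in the order asked, and still so for the second after the job is handed in, with the robot touching nothing.
It also fails if it takes over 72 s, if anything falls off the work surface, if the arm or the gripper's body presses on something with over 40 N, if the wrist force passes 120 N, or if a joint passes its speed limit or range.

## Working session

There is one attempt and no reset: what is moved stays moved. The work goes in short steps, Python scripts to look and compute and a shell command to move; the robot and the scene stay as the last step left them, time stands still between calls to the robot, and variables do not carry over. Pictures are saved under pics/ and viewed, at most 10 in all, crops included, and the job is handed in when it is done.

```bash
mkdir -p pics; ls
cat > h.py <<'E'
import numpy as np, cv2
from workcell import *
def cam(n):
    c=camera_info(n);K=np.array(c["intrinsics"],float);R=cv2.Rodrigues(np.array(c["rvec"],float))[0];t=np.array(c["tvec"],float).ravel();return K,R,t
def px2w(n,uv,z,c=None):
    K,R,t=c or cam(n);d=R.T@np.linalg.inv(K)@np.array([uv[0],uv[1],1.]);o=-R.T@t;return o+d*(z-o[2])/d[2]
def w2px(n,p,c=None):
    K,R,t=c or cam(n);q=K@(R@np.array(p,float)+t);return q[:2]/q[2]
def save(im,f): cv2.imwrite("pics/"+f,cv2.cvtColor(im,cv2.COLOR_RGB2BGR))
E
python3 - <<'E'
from h import *
t=capture("top");s=capture("side")
save(t,"top0.png");save(s,"side0.png")
for n in ["top","side"]:
    K,R,tt=cam(n);print(n,"cam pos",(-R.T@tt).round(3),K[0,0])
    for o in ["tub","lid","stirrer","dish","big0","small0","jar","bar","log","palette","nougat"]:
        for m in masks_of(n,o):
            if m["confidence"]>.3:
                ys,xs=np.nonzero(m["mask"]);print(o,round(m["confidence"],2),np.round(m["location"]),xs.min(),xs.max(),ys.min(),ys.max(),px2w(n,m["location"],0.02).round(3))
print(sense())
E
```

```text
pics
top cam pos [ 0.401 -0.059  1.173] 435.6206646948862
tub 0.82 [225. 284.] 187 258 252 319 [0.322 0.101 0.02 ]
tub 0.74 [322. 201.] 262 366 158 238 [ 0.54  -0.158  0.02 ]
tub 0.59 [131. 329.] 92 166 293 362 [0.208 0.346 0.02 ]
tub 0.56 [334. 296.] 302 372 264 331 [ 0.289 -0.184  0.02 ]
tub 0.42 [289. 190.] 286 294 188 195 [ 0.569 -0.07   0.02 ]
lid 0.82 [130. 331.] 93 163 294 362 [0.204 0.347 0.02 ]
lid 0.67 [346. 195.] 327 366 159 229 [ 0.555 -0.223  0.02 ]
lid 0.62 [219. 287.] 188 257 252 320 [0.315 0.116 0.02 ]
big0 0.57 [279. 221.] 275 285 214 226 [ 0.487 -0.043  0.02 ]
big0 0.48 [309. 216.] 305 316 212 224 [ 0.5   -0.123  0.02 ]
small0 0.64 [310. 194.] 304 312 190 197 [ 0.558 -0.126  0.02 ]
small0 0.56 [277. 204.] 274 281 198 205 [ 0.532 -0.038  0.02 ]
small0 0.55 [289. 192.] 286 294 188 195 [ 0.565 -0.07   0.02 ]
jar 0.65 [179. 228.] 165 196 213 239 [0.47  0.222 0.02 ]
bar 0.78 [384. 218.] 369 393 196 239 [ 0.491 -0.321  0.02 ]
log 0.87 [287. 119.] 249 325 106 133 [ 0.764 -0.067  0.02 ]
palette 0.92 [425. 192.] 407 434 168 272 [ 0.56  -0.433  0.02 ]
palette 0.4 [350. 195.] 
[... 1290 characters left out ...]
.01398288,  1.51149922, -0.0043728 ,
        1.31920337, -0.02718779]), 'joint_velocities': array([-4.06383235e-04,  2.14991644e-03,  2.16372377e-04, -1.34008021e-03,
        8.08445933e-05, -8.32662247e-04,  5.72818458e-04]), 'effort': array([-1.59579117e-04, -3.79817927e+01,  1.45928250e-01, -2.30860841e+01,
        1.23383186e-02,  2.06549303e-03,  8.63468870e-06]), 'ee_pos': array([ 0.20344285, -0.51100565,  0.23128561]), 'eef_rot': array([-1.63771599e-06,  9.82104045e-01,  1.88339176e-01, -2.22657828e-05]), 'wrist_force': array([-0.04892861, -0.6520246 ,  0.80403355]), 'ft_torque': array([-0.02703873, -0.06114187,  0.01933234]), 'finger_force': 0.0, 'gripper_width': 0.08497031413953042}
```

Run:
```python
import cv2
t=cv2.imread("pics/top0.png");s=cv2.imread("pics/side0.png")
a=cv2.resize(t[90:370,80:440],None,fx=1.1,fy=1.1)
cv2.imwrite("pics/v0.png",cv2.resize(t[90:370,80:440],None,fx=2,fy=2,interpolation=cv2.INTER_CUBIC))
cv2.imwrite("pics/v1.png",cv2.resize(s[130:330,150:390],None,fx=3,fy=3,interpolation=cv2.INTER_CUBIC))
```

```text
(no output)
```

View pics/v0.png

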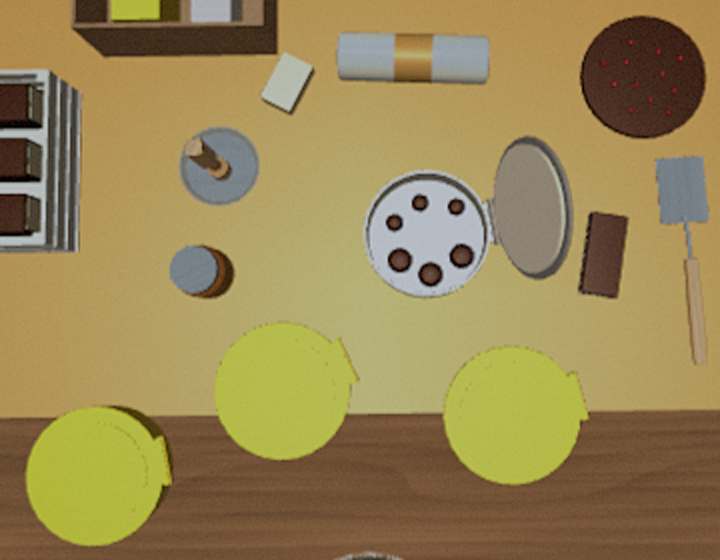

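View pics/v1.png

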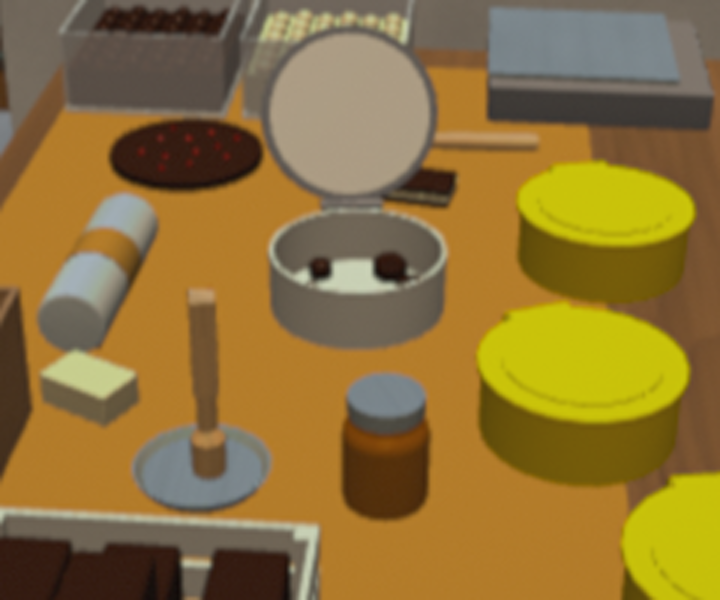

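Run:
```python
from h import *
from scipy.optimize import least_squares
T=cam("top");S=cam("side")
a=np.linspace(0,2*np.pi,180)
def lid(p):
    x,y,f,th=p;ex=np.array([np.cos(f),np.sin(f),0]);ey=np.array([-np.sin(f),np.cos(f),0]);C=np.array([x,y,.06])
    h=C-.088*ey;d=np.cos(th)*ey+np.sin(th)*np.array([0,0,1])
    rim=C+.082*(np.cos(a)[:,None]*ex+np.sin(a)[:,None]*ey)
    return rim,h+.088*d+.086*(np.cos(a)[:,None]*ex+np.sin(a)[:,None]*d)
def ext(P,c):
    q=np.array([w2px("",p,c) for p in P]);return [q[:,0].min(),q[:,0].max(),q[:,1].min(),q[:,1].max()]
def res(p):
    r,l=lid(p)
    return np.r_[np.array(ext(r,T))-[262,324.5,175,239],np.array(ext(l,T))-[327,366,159,229],np.array(ext(l,S))-[237,296,139,196],np.array(ext(r,S))[:3]-[240,298.7,199]]
s=least_squares(res,[.53,-.09,0.1,2.0]);print(s.x.round(4),res(s.x).round(1))
x,y,f,th=s.x
def loc(w): return (np.array([[np.cos(f),np.sin(f)],[-np.sin(f),np.cos(f)]])@(w[:2]-[x,y])*1000).round(0)
for n,L,z in [("big",[(400,260),(430,274),(462,256)],.016),("small",[(419,203),(456,207),(394,222)],.014)]:
    for v in L: w=px2w("",(80+v[0]/2,90+v[1]/2),z,T);print(n,w.round(3),"tub",loc(w))
print("dish",px2w("",(189.7,172.7),.012,T).round(3))
print("foot top view",px2w("",(80+220/2,90+168/2),.03,T).round(3),"handle top",px2w("",(80+195/2,90+147/2),.164,T).round(3))
print("side: foot bottom",px2w("",(150+208/3,130+475/3),.004,S).round(3),"top",px2w("",(150+202/3,130+296/3),.164,S).round(3))
```

```text
[ 0.5212 -0.0806  0.1566  1.9841] [-0.7  0.6 -0.3 -0.8 -0.7  0.1 -1.2  0.8  0.2  0.5 -1.8  0.8  0.2  0.9
 -0.6]
big [ 0.49  -0.046  0.016] tub [-26.  39.]
big [ 0.47  -0.085  0.016] tub [-51.   3.]
big [ 0.494 -0.128  0.016] tub [-34. -43.]
small [ 0.566 -0.072  0.014] tub [46.  1.]
small [ 0.56  -0.122  0.014] tub [ 32. -47.]
small [ 0.541 -0.038  0.014] tub [26. 39.]
dish [0.621 0.197 0.012]
foot top view [0.614 0.192 0.03 ] handle top [0.615 0.192 0.164]
side: foot bottom [0.616 0.205 0.004] top [0.615 0.201 0.164]
```

```bash
c='python3 -m crank'
$c '[[0,0,-3,0,0,0],[0,0,-3,0,0,0],[3.2,-2.5,-3,0,0,0],[3.2,-2.5,-3,0,0,0],[3.2,-2.5,-3,0,0,0]]' 1
$c '[[3.2,-2.5,0,0,0,0],[3.2,-2.5,0,0,0,0],[3.2,-2.5,0,0,0,0],[3.2,-2.5,0,0,0,0],[3.2,-2.5,0,0,0,0]]'
$c '[[3.2,-2.5,0,0,0,0],[3.2,-2.5,0,0,0,0],[3.2,-2.5,0,0,0,0],[3.2,-2.5,0,0,0,0],[3.2,-2.5,0,0,0,0]]'
$c '[[3.2,-2.5,0,0,0,0],[3.2,-2.5,0,0,0,0],[3.2,-2.5,0,0,0,0],[3.2,-2.5,0,0,0,0],[3.2,-2.5,0,0,0,0]]'
$c '[[0,0,0,0,0,-0.149],[0,0,0,0,0,-0.149],[0,0,0,0,0,-0.149],[0,0,0,0,0,-0.149],[0,0,0,0,0,-0.149]]'
$c '[[0,0,0,0,0,-0.149],[0,0,0,0,0,-0.149],[0,0,0,0,0,-0.149],[0,0,0,0,0,-0.149],[0,0,0,0,0,-0.149]]'
python3 - <<'E'
from h import *
s=sense();print(s["ee_pos"],s["eef_rot"],s["joint_positions"].round(2))
im=capture("wrist");c=cam("wrist");print("campos",(-c[1].T@c[2]).round(3),"stirrer px",w2px("",[.615,.197,.164],c),w2px("",[.615,.197,.01],c))
save(im,"w0.png")
E
```

```text
time: 1.7
ee_pos: [0.2648, -0.4056, 0.3816]
eef_rot: [0.0, 0.982, 0.188, 0.0]
wrist_force: [1.2, -1.0, -0.1]
gripper_width: 0.0853
finger_force: 0.0
time: 2.2
ee_pos: [0.3673, -0.2299, 0.3807]
eef_rot: [0.0, 0.982, 0.188, 0.0]
wrist_force: [0.5, -0.3, -0.4]
gripper_width: 0.0852
finger_force: 0.0
time: 2.7
ee_pos: [0.4697, -0.0548, 0.3807]
eef_rot: [0.0, 0.982, 0.188, 0.0]
wrist_force: [0.5, -0.9, 0.2]
gripper_width: 0.0855
finger_force: 0.0
time: 3.2
ee_pos: [0.5723, 0.1202, 0.3804]
eef_rot: [0.0, 0.982, 0.188, 0.0]
wrist_force: [0.9, -0.2, 0.5]
gripper_width: 0.0856
finger_force: 0.0
time: 3.7
ee_pos: [0.5716, 0.119, 0.3803]
eef_rot: [0.0, 0.845, 0.535, -0.0]
wrist_force: [0.4, -0.1, -0.2]
gripper_width: 0.0855
finger_force: 0.0
time: 4.2
ee_pos: [0.5716, 0.1189, 0.3804]
eef_rot: [0.0, 0.592, 0.806, -0.0]
wrist_force: [0.2, -0.6, -0.3]
gripper_width: 0.0851
finger_force: 0.0
[0.57161857 0.11889275 0.38035742] [ 3.55243006e-05  5.91983739e-01  8.05949900e-01 -9.55120918e-05] [ 0.24  0.47 -0.84  1.05  0.35  1.75 -0.17]
campos [0.55  0.184 0.521] stirrer px [335.25613601 137.52027622] [318.49998487 135.55849426]
```

View pics/w0.png

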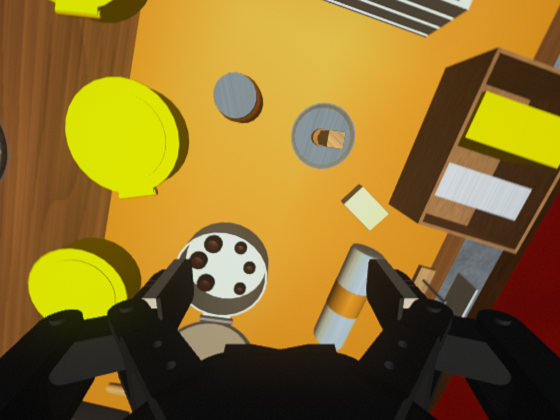

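Run:
```python
import cv2
a=cv2.imread("pics/w0.png");cv2.imwrite("pics/v2.png",cv2.resize(a[97:177,280:380],None,fx=7,fy=7,interpolation=cv2.INTER_CUBIC))
```

```text
(no output)
```

View pics/v2.png

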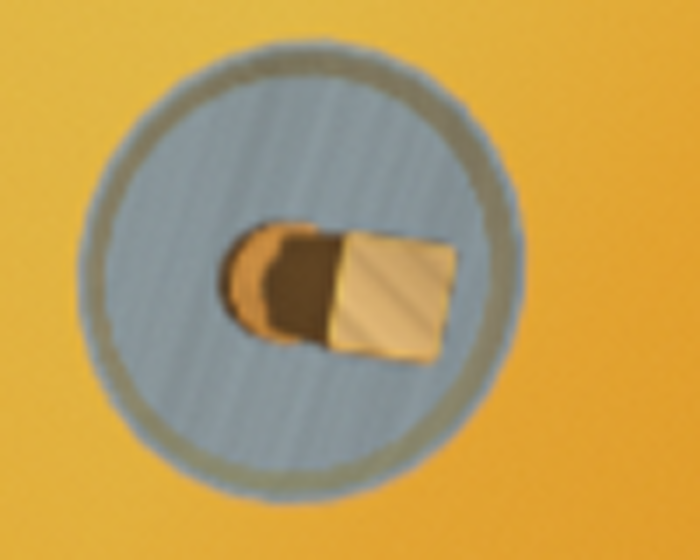

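Run:
```python
from h import *
c=cam("wrist")
f=lambda v,z:px2w("",(280+v[0]/7,97+v[1]/7),z,c)
P=np.array([f(v,.164) for v in [(345,233),(457,247),(438,360),(331,347)]]);print(P.round(4),P.mean(0))
e=np.diff(P,axis=0);print(np.degrees(np.arctan2(e[:,1],e[:,0]))%90,np.linalg.norm(e,axis=1))
print("dish",f((302,272),.012), "foot", f((280,283),.036))
s=sense();q=s["eef_rot"];psi=2*np.arctan2(q[2],q[1]);print("psi",np.degrees(psi))
d=P.mean(0)[:2]-s["ee_pos"][:2];print("dx,dy tool",d@[np.cos(psi),np.sin(psi)],d@[np.sin(psi),-np.cos(psi)])
```

```text
[[0.6054 0.2026 0.164 ]
 [0.6242 0.2062 0.164 ]
 [0.6278 0.1878 0.164 ]
 [0.6096 0.1843 0.164 ]] [0.61674383 0.19522102 0.164     ]
[10.79820947 11.13361764 10.88718571] [0.01912776 0.0187572  0.01853171]
dish [0.62237829 0.19886244 0.012     ] foot [0.61495849 0.19432981 0.036     ]
psi 107.61695953438746
dx,dy tool 0.05911056244505736 0.06607606505309777
```

```bash
c='python3 -m crank'
$c '[[0,0,0,0,0,0.117],[3.3,2.95,0,0,0,0],[3.3,2.95,0,0,0,0],[0,0,4,0,0,0],[0,0,4,0,0,0]]'
$c '[[0,0,3,0,0,0],[0,0,3,0,0,0],[0,0,0,0,0,0]]'
python3 - <<'E'
from h import *
s=sense();print(s["ee_pos"],s["eef_rot"],s["joint_positions"].round(2))
im=capture("wrist");c=cam("wrist");save(im,"w1.png");print(w2px("",[.6167,.1952,.164],c))
q=s["eef_rot"];psi=2*np.arctan2(q[2],q[1]);print("psi",np.degrees(psi))
E
```

```text
time: 4.75
ee_pos: [0.6186, 0.1991, 0.3002]
eef_rot: [-0.0, 0.64, 0.769, 0.003]
wrist_force: [0.6, -0.6, -0.5]
gripper_width: 0.0854
finger_force: 0.0
time: 5.05
ee_pos: [0.6154, 0.1925, 0.2351]
eef_rot: [-0.002, 0.641, 0.768, -0.005]
wrist_force: [-0.2, -1.2, -0.9]
gripper_width: 0.0855
finger_force: 0.0
[0.61542489 0.19248099 0.23505591] [-0.00195685  0.64100185  0.76752144 -0.00486129] [ 0.1   0.63 -0.78  1.18  0.43  1.51 -0.43]
[281.85920841 220.71269329]
psi 100.26555475239456
```

View pics/w1.png

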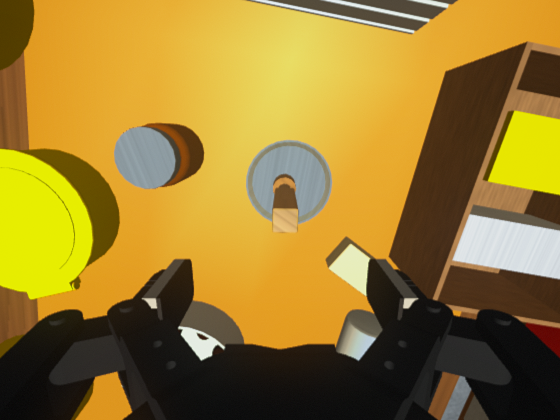

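```bash
c='python3 -m crank'
$c '[[0,0,3,0,0,0],[0,0,3,0,0,0],[0,0,3,0,0,0],[0,0,2.8,0,0,0],[0,0,0,0,0,0]]'
$c '[[0,0,0,0,0,0],[0,0,0,0,0,0],[0,0,0,0,0,0],[0,0,0,0,0,0],[0,0,0,0,0,0]]' 0
$c '[[0,0,0,0,0,0],[0,0,0,0,0,0]]'
```

```text
time: 5.6
ee_pos: [0.6166, 0.1933, 0.1203]
eef_rot: [-0.001, 0.641, 0.768, -0.002]
wrist_force: [-0.5, -0.1, 0.3]
gripper_width: 0.0854
finger_force: 0.0
time: 6.1
ee_pos: [0.6184, 0.195, 0.1238]
eef_rot: [0.001, 0.64, 0.768, 0.001]
wrist_force: [0.4, 0.1, 5.2]
gripper_width: 0.0193
finger_force: 59.3
time: 6.3
ee_pos: [0.6184, 0.1951, 0.1238]
eef_rot: [0.001, 0.64, 0.768, 0.001]
wrist_force: [-0.2, -0.5, 5.0]
gripper_width: 0.0191
finger_force: 59.3
```

```bash
c='python3 -m crank'
$c '[[0,0,-1.5,0,0,0],[0,0,-3,0,0,0],[0,0,-3,0,0,0],[0,0,-2.5,0,0,0],[-3.6,-2.05,0,0,0,0]]'
$c '[[-3.6,-2.05,0,0,0,0],[-3.6,-2.05,0,0,0,0],[-3.6,-2.05,0,0,0,0],[-3.6,-2.05,0,0,0,0],[-3.6,-2.05,0,0,0,0]]'
$c '[[-3.6,-2.05,0,0,0,0],[0,0,0,0,0,0],[0,0,0,0,0,0]]'
python3 - <<'E'
from h import *
s=sense();print(s["ee_pos"],s["eef_rot"],s["joint_positions"].round(2))
im=capture("side");save(im,"s1.png");im=capture("wrist");save(im,"w2.png")
cv2.imwrite("pics/v3.png",np.vstack([cv2.imread("pics/s1.png")[130:310,140:420],cv2.imread("pics/w2.png")[:,140:420]]))
E
```

```text
time: 6.8
ee_pos: [0.6045, 0.1651, 0.2273]
eef_rot: [-0.001, 0.636, 0.772, 0.007]
wrist_force: [1.5, 1.1, -0.9]
gripper_width: 0.0195
finger_force: 59.4
time: 7.3
ee_pos: [0.5344, -0.0415, 0.2225]
eef_rot: [-0.0, 0.64, 0.768, -0.0]
wrist_force: [0.4, -0.2, -0.7]
gripper_width: 0.0195
finger_force: 59.3
time: 7.6
ee_pos: [0.5213, -0.0805, 0.2225]
eef_rot: [-0.0, 0.642, 0.767, -0.0]
wrist_force: [1.1, 0.8, -0.3]
gripper_width: 0.0193
finger_force: 59.4
[ 0.52133038 -0.08052538  0.22245114] [-2.80009944e-04  6.41675064e-01  7.66976521e-01 -2.23256349e-04] [ 0.74  0.38 -0.82  1.56  0.28  1.33  0.05]
```

View pics/v3.png

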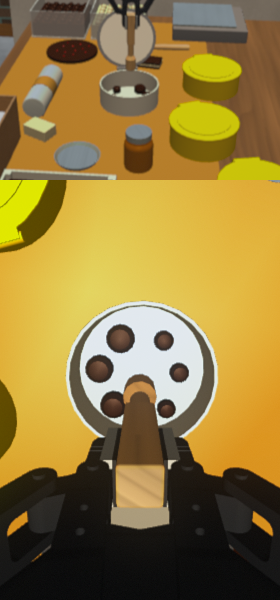

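```bash
c='python3 -m crank'
$c '[[0,0,3,0,0,0],[0,0,3,0,0,0],[0,0,2.5,0,0,0],[0,0,1.1,0,0,0],[0,0,0,0,0,0]]'
$c '[[1.5,0,0,0,0,0],[1.5,0,0,0,0,0],[1.5,0,0,0,0,0],[-0.07,-0.78,0,0,0,0],[-0.2,-0.76,0,0,0,0]]'
$c '[[-0.33,-0.71,0,0,0,0],[-0.45,-0.64,0,0,0,0],[-0.55,-0.55,0,0,0,0],[-0.64,-0.45,0,0,0,0],[-0.71,-0.33,0,0,0,0]]'
$c '[[-0.76,-0.2,0,0,0,0],[-0.78,-0.07,0,0,0,0],[-0.78,0.07,0,0,0,0],[-0.76,0.2,0,0,0,0],[-0.71,0.33,0,0,0,0]]'
$c '[[0,0,0,0,0,0],[0.75,1.3,0,0,0,0],[0.75,1.3,0,0,0,0],[0.75,1.3,0,0,0,0],[0,0,0,0,0,0]]'
cat >> h.py <<'E'
TX,TY,TF=.5212,-.0806,.1566
def tub(w): return (np.array([[np.cos(TF),np.sin(TF)],[-np.sin(TF),np.cos(TF)]])@(np.array(w)[:2]-[TX,TY])*1000).round(0)
def prals(n):
    # dark blobs inside the tub floor + network check
    im=capture(n);c=cam(n);out=[]
    for o,z in (("big0",.016),("small0",.014)):
        for m in masks_of(n,o):
            w=px2w("",m["location"],z,c);p=tub(w)
            if np.hypot(*p)<85: out.append((o[:-1],round(m["confidence"],2),p.tolist(),int(m["mask"].sum()),np.round(m["location"]).tolist()))
    return im,out
E
python3 - <<'E'
from h import *
s=sense();print(s["ee_pos"],tub(s["ee_pos"]),s["eef_rot"].round(3))
for n in ("top","wrist"):
    im,o=prals(n);save(im,n+"3.png");print(n,*o,sep="\n")
a=cv2.imread("pics/top3.png")[160:250,240:350];b=cv2.imread("pics/wrist3.png")[:,80:480]
cv2.imwrite("pics/v4.png",np.hstack([cv2.resize(a,(400,327),interpolation=cv2.INTER_CUBIC),b[60:387]]))
E
```

```text
time: 8.2
ee_pos: [0.522, -0.0772, 0.126]
eef_rot: [-0.001, 0.639, 0.769, 0.0]
wrist_force: [0.0, -0.5, -0.4]
gripper_width: 0.0194
finger_force: 59.4
time: 8.7
ee_pos: [0.4987, -0.0394, 0.1268]
eef_rot: [0.0, 0.639, 0.769, -0.0]
wrist_force: [0.6, -0.9, -0.8]
gripper_width: 0.0194
finger_force: 59.4
time: 9.2
ee_pos: [0.4865, -0.0691, 0.1296]
eef_rot: [0.007, 0.64, 0.768, 0.009]
wrist_force: [11.6, 3.6, -1.5]
gripper_width: 0.0195
finger_force: 60.1
time: 9.7
ee_pos: [0.4945, -0.1054, 0.1293]
eef_rot: [0.004, 0.64, 0.768, 0.007]
wrist_force: [5.5, 5.6, -0.6]
gripper_width: 0.0191
finger_force: 60.0
time: 10.2
ee_pos: [0.5226, -0.0781, 0.1264]
eef_rot: [-0.0, 0.64, 0.769, 0.001]
wrist_force: [0.3, 0.0, -1.0]
gripper_width: 0.0192
finger_force: 60.0
[ 0.522626   -0.07805403  0.12642158] [2. 2.] [-0.     0.64   0.769  0.001]
top
wrist
('big', 0.76, [-59.0, -11.0], 1185, [215.0, 221.0])
('big', 0.62, [-48.0, -37.0], 803, [228.0, 248.0])
('small', 0.72, [26.0, 41.0], 612, [313.0, 166.0])
('small', 0.66, [38.0, -38.0], 162, [320.0, 251.0])
('small', 0.59, [49.0, -1.0], 555, [336.0, 212.0])
```

View pics/v4.png

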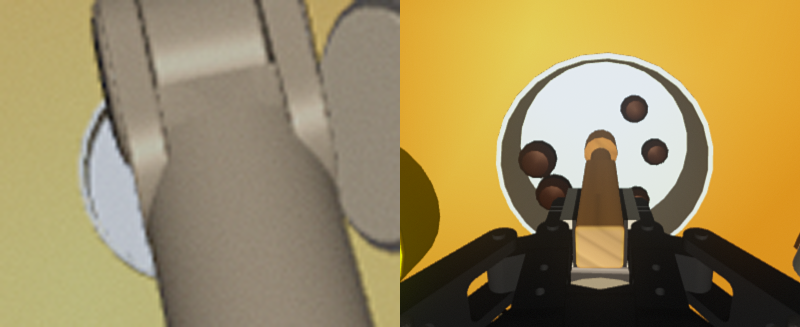

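```bash
c='python3 -m crank'
$c '[[1.2,-0.9,0,0,0,0],[1.2,-0.9,0,0,0,0],[1.2,-0.9,0,0,0,0],[-0.5,-1.2,0,0,0,0],[-0.5,-1.2,0,0,0,0]]'
$c '[[-0.45,-0.21,0,0,0,0],[-0.45,-0.21,0,0,0,0],[-0.48,-0.13,0,0,0,0],[-0.48,-0.13,0,0,0,0],[-0.5,-0.04,0,0,0,0]]'
$c '[[-0.5,-0.04,0,0,0,0],[-0.5,0.04,0,0,0,0],[-0.5,0.04,0,0,0,0],[-0.48,0.13,0,0,0,0],[-0.48,0.13,0,0,0,0]]'
$c '[[-0.45,0.21,0,0,0,0],[-0.45,0.21,0,0,0,0],[-0.41,0.29,0,0,0,0],[-0.41,0.29,0,0,0,0],[0,0,0,0,0,0]]'
python3 - <<'E'
from h import *
s=sense();print(s["ee_pos"],tub(s["ee_pos"]),s["eef_rot"].round(3),s["wrist_force"])
for n in ("wrist","side"):
    im,o=prals(n);save(im,n+"4.png");print(n,*o,sep="\n")
E
```

```text
time: 11.0
ee_pos: [0.4663, -0.0626, 0.1265]
eef_rot: [0.0, 0.64, 0.768, -0.0]
wrist_force: [0.0, -0.8, -1.2]
gripper_width: 0.0192
finger_force: 59.9
time: 11.5
ee_pos: [0.4644, -0.0872, 0.1263]
eef_rot: [-0.0, 0.64, 0.768, 0.0]
wrist_force: [0.4, 0.6, -0.8]
gripper_width: 0.0195
finger_force: 60.0
time: 12.0
ee_pos: [0.4718, -0.111, 0.1264]
eef_rot: [-0.0, 0.64, 0.768, 0.0]
wrist_force: [0.1, 0.5, -1.3]
gripper_width: 0.0194
finger_force: 59.9
time: 12.5
ee_pos: [0.4854, -0.1268, 0.1264]
eef_rot: [0.0, 0.641, 0.768, 0.0]
wrist_force: [-0.2, -0.7, 0.1]
gripper_width: 0.0196
finger_force: 59.9
[ 0.48537596 -0.1267535   0.12644407] [-43. -40.] [0.    0.641 0.768 0.   ] [-0.20282225 -0.69243199  0.12233886]
wrist
('big', 0.75, [12.0, -59.0], 1088, [340.0, 233.0])
('big', 0.63, [40.0, -45.0], 1218, [372.0, 219.0])
('small', 0.97, [26.0, 39.0], 708, [366.0, 121.0])
('small', 0.91, [50.0, 1.0], 664, [389.0, 168.0])
('small', 0.82, [61.0, -23.0], 621, [398.0, 194.0])
side
('big', 0.58, [-14.0, -46.0], 88, [274.0, 218.0])
```

```bash
c='python3 -m crank'
$c '[[1.5,1.43,0,0,0,0],[1.5,1.43,0,0,0,0],[1.5,1.43,0,0,0,0],[-0.3,1.0,0,0,0,0],[-0.3,1.0,0,0,0,0]]'
$c '[[-0.3,1.0,0,0,0,0],[-0.3,1.0,0,0,0,0],[-0.3,1.0,0,0,0,0],[0,0.2,0,0,0,0],[0,0,0,0,0,0]]'
$c '[[0.46,0.04,0,0,0,0],[0.46,0.04,0,0,0,0],[0.46,-0.04,0,0,0,0],[0.46,-0.04,0,0,0,0],[0.44,-0.12,0,0,0,0]]'
$c '[[0.44,-0.12,0,0,0,0],[0.42,-0.19,0,0,0,0],[0.42,-0.19,0,0,0,0],[0.38,-0.26,0,0,0,0],[0.38,-0.26,0,0,0,0]]'
$c '[[0.33,-0.33,0,0,0,0],[0.33,-0.33,0,0,0,0],[0.26,-0.38,0,0,0,0],[0.26,-0.38,0,0,0,0],[0.19,-0.42,0,0,0,0]]'
$c '[[0.19,-0.42,0,0,0,0],[0.12,-0.44,0,0,0,0],[0.12,-0.44,0,0,0,0],[0.04,-0.46,0,0,0,0],[0.04,-0.46,0,0,0,0]]'
$c '[[-1.7,0,0,0,0,0],[-1.7,0,0,0,0,0],[-1.7,0,0,0,0,0],[0,0,-3,0,0,0],[0,0,-3,0,0,0]]'
$c '[[0,0,-2,0,0,0],[0,0,0,0,0,0]]'
python3 - <<'E'
from h import *
s=sense();print(s["ee_pos"],tub(s["ee_pos"]),s["eef_rot"].round(3),s["wrist_force"])
for n in ("wrist",):
    im,o=prals(n);save(im,n+"5.png");print(n,*o,sep="\n")
save(capture("side"),"side5.png")
a=cv2.imread("pics/side5.png")[130:250,220:380];b=cv2.imread("pics/wrist5.png")[:,80:480]
cv2.imwrite("pics/v5.png",np.hstack([cv2.resize(a,(400,300)),b[60:360]]))
E
```

```text
time: 13.3
ee_pos: [0.5401, -0.0767, 0.1265]
eef_rot: [0.0, 0.64, 0.768, -0.0]
wrist_force: [-0.6, -1.0, -1.1]
gripper_width: 0.0194
finger_force: 59.9
time: 13.8
ee_pos: [0.5675, -0.0824, 0.1242]
eef_rot: [-0.004, 0.641, 0.767, -0.006]
wrist_force: [-6.7, -2.6, 0.0]
gripper_width: 0.019
finger_force: 60.7
time: 14.3
ee_pos: [0.5635, -0.0582, 0.1245]
eef_rot: [-0.003, 0.641, 0.768, -0.004]
wrist_force: [-4.4, -1.3, -1.8]
gripper_width: 0.0192
finger_force: 60.4
time: 14.8
ee_pos: [0.5542, -0.0385, 0.1269]
eef_rot: [0.001, 0.64, 0.768, 0.001]
wrist_force: [-1.1, 0.6, -0.3]
gripper_width: 0.0195
finger_force: 60.4
time: 15.3
ee_pos: [0.5327, -0.0285, 0.1264]
eef_rot: [0.0, 0.64, 0.768, 0.0]
wrist_force: [0.4, -0.6, -0.6]
gripper_width: 0.0192
finger_force: 60.4
time: 15.8
ee_pos: [0.5099, -0.0278, 0.1264]
eef_rot: [0.0, 0.64, 0.768, -0.0]
wrist_force: [0.5, -0.7, -1.2]
gripper_width: 0.0196
finger_force: 60.4
time: 16.3
ee_pos: [0.5183, -0.0789, 0.1861]
eef_rot: [-0.001, 0.641, 0.768, -0.001]
wrist_force: [0.5, -0.0, -1.1]
gripper_width: 0.0192
finger_force: 60.3
time: 16.5
ee_pos: [0.5216, -0.0776, 0.2095]
eef_rot: [0.003, 0.64, 0.768, 0.002]
wrist_force: [0.3, 0.8, -1.6]
gripper_width: 0.0192
finger_force: 60.5
[ 0.52158747 -0.0776082   0.20952839] [1. 3.] [0.003 0.64  0.768 0.002] [ 0.34112968  0.81972924 -1.55723433]
wrist
('big', 0.77, [36.0, -46.0], 639, [309.0, 233.0])
('big', 0.61, [-25.0, -56.0], 256, [258.0, 239.0])
('big', 0.56, [23.0, -57.0], 68, [298.0, 241.0])
('small', 0.83, [68.0, 11.0], 323, [339.0, 187.0])
('small', 0.83, [-33.0, 59.0], 376, [252.0, 142.0])
('small', 0.7, [60.0, -23.0], 287, [330.0, 214.0])
```

View pics/v5.png

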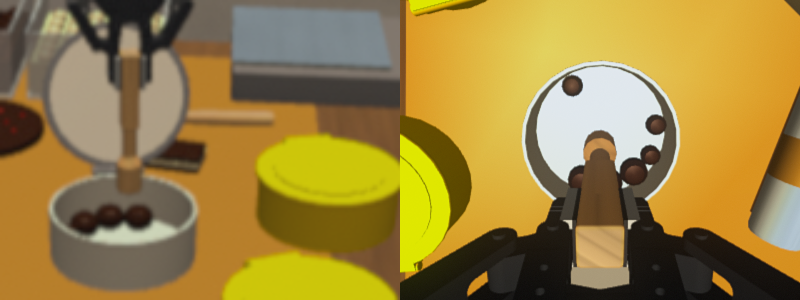

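```bash
c='python3 -m crank'
$c '[[0,0,3,0,0,0],[0,0,3,0,0,0],[0,0,2.2,0,0,0],[-0.11,0.83,0,0,0,0],[-0.11,0.83,0,0,0,0]]'
$c '[[-0.11,0.83,0,0,0,0],[-0.11,0.83,0,0,0,0],[-0.11,0.83,0,0,0,0],[-0.11,0.83,0,0,0,0],[-0.11,0.83,0,0,0,0]]'
$c '[[0.5,0,0,0,0,0],[0.5,0,0,0,0,0],[0.49,-0.09,0,0,0,0],[0.49,-0.09,0,0,0,0],[0.47,-0.17,0,0,0,0]]'
$c '[[0.47,-0.17,0,0,0,0],[0.43,-0.25,0,0,0,0],[0.43,-0.25,0,0,0,0],[0,0,0,0,0,0],[-1,-1.57,0,0,0,0]]'
$c '[[-1,-1.57,0,0,0,0],[-1,-1.57,0,0,0,0],[0,0,-3,0,0,0],[0,0,-3,0,0,0],[0,0,-3.5,0,0,0]]'
$c '[[0,0,0,0,0,0]]'
python3 - <<'E'
from h import *
s=sense();print(s["ee_pos"],tub(s["ee_pos"]),s["eef_rot"].round(3),s["joint_positions"].round(2))
im,o=prals("wrist");save(im,"w6.png");print(*o,sep="\n")
E
```

```text
time: 17.2
ee_pos: [0.5353, -0.077, 0.1229]
eef_rot: [-0.001, 0.64, 0.768, -0.001]
wrist_force: [0.5, 0.0, -0.8]
gripper_width: 0.019
finger_force: 60.2
time: 17.7
ee_pos: [0.5745, -0.0771, 0.1229]
eef_rot: [-0.003, 0.64, 0.768, -0.005]
wrist_force: [-6.8, -2.9, 0.3]
gripper_width: 0.0193
finger_force: 61.0
time: 18.2
ee_pos: [0.5645, -0.0582, 0.1222]
eef_rot: [-0.002, 0.642, 0.767, -0.009]
wrist_force: [-7.2, -5.0, -0.1]
gripper_width: 0.019
finger_force: 61.1
time: 18.7
ee_pos: [0.5467, -0.0514, 0.1235]
eef_rot: [-0.001, 0.639, 0.769, -0.001]
wrist_force: [1.0, 0.4, -1.0]
gripper_width: 0.0195
finger_force: 60.4
time: 19.2
ee_pos: [0.5199, -0.0777, 0.22]
eef_rot: [-0.001, 0.64, 0.768, -0.0]
wrist_force: [0.6, -0.6, -0.5]
gripper_width: 0.0193
finger_force: 60.5
time: 19.3
ee_pos: [0.5243, -0.0769, 0.2248]
eef_rot: [0.005, 0.64, 0.768, 0.003]
wrist_force: [0.9, 0.0, -0.5]
gripper_width: 0.019
finger_force: 60.5
[ 0.52434942 -0.07691341  0.22481339] [4. 3.] [0.005 0.64  0.768 0.003] [ 0.73  0.37 -0.82  1.57  0.28  1.32  0.05]
('big', 0.87, [-25.0, -56.0], 349, [257.0, 236.0])
('big', 0.64, [37.0, -47.0], 586, [307.0, 229.0])
('small', 0.84, [58.0, 30.0], 310, [327.0, 168.0])
('small', 0.71, [60.0, -25.0], 278, [326.0, 213.0])
('small', 0.53, [-33.0, 57.0], 318, [250.0, 143.0])
```

```bash
c='python3 -m crank'
$c '[[3.6,2.05,0,0,0,0],[3.6,2.05,0,0,0,0],[3.6,2.05,0,0,0,0],[3.6,2.05,0,0,0,0],[3.6,2.05,0,0,0,0]]'
$c '[[3.6,2.05,0,0,0,0],[3.7,2.1,0,0,0,0],[0,0,0,0,0,0],[0,0,3,0,0,0],[0,0,3,0,0,0]]'
$c '[[0,0,2,0,0,0],[0,0,0,0,0,0],[0,0,0,0,0,0]]'
python3 - <<'E'
from h import *
s=sense();print(s["ee_pos"],s["eef_rot"].round(3),s["joint_positions"].round(2))
a=capture("side");c=cam("side");print(w2px("",[*s["ee_pos"][:2],s["ee_pos"][2]-.12],c))
save(a,"side7.png");save(capture("wrist"),"w7.png")
a=cv2.imread("pics/side7.png")[200:310,150:300];b=cv2.imread("pics/w7.png")[60:360,80:480]
cv2.imwrite("pics/v7.png",np.hstack([cv2.resize(a,(400,300),interpolation=cv2.INTER_CUBIC),b]))
E
```

```text
time: 19.95
ee_pos: [0.5882, 0.1189, 0.2171]
eef_rot: [-0.001, 0.64, 0.768, -0.002]
wrist_force: [-0.1, 0.5, -0.2]
gripper_width: 0.0196
finger_force: 60.4
time: 20.45
ee_pos: [0.616, 0.1976, 0.1574]
eef_rot: [-0.0, 0.64, 0.769, -0.0]
wrist_force: [-0.2, -0.4, -1.2]
gripper_width: 0.0193
finger_force: 60.6
time: 20.75
ee_pos: [0.6158, 0.1967, 0.1383]
eef_rot: [-0.001, 0.64, 0.768, -0.001]
wrist_force: [-0.0, 0.5, -0.8]
gripper_width: 0.0193
finger_force: 60.3
[0.61576385 0.19665048 0.13831267] [-0.001  0.64   0.768 -0.001] [ 0.11  0.69 -0.77  1.33  0.47  1.3  -0.48]
[219.98468376 281.31725438]
```

View pics/v7.png

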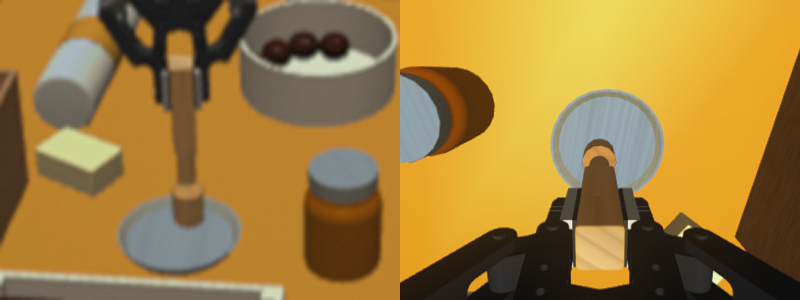

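```bash
c='python3 -m crank'
$c '[[0,0.4,0,0,0,0],[0,0,0.5,0,0,0],[0,0,0.4,0,0,0],[0,0,0.3,0,0,0],[0,0,0,0,0,0]]'
$c '[[0,0,0.2,0,0,0],[0,0,0,0,0,0]]'
```

```text
time: 21.35
ee_pos: [0.6198, 0.1976, 0.1266]
eef_rot: [-0.0, 0.64, 0.768, -0.001]
wrist_force: [0.8, 0.4, -2.2]
gripper_width: 0.0191
finger_force: 60.6
time: 21.55
ee_pos: [0.6201, 0.1979, 0.1252]
eef_rot: [-0.0, 0.64, 0.768, -0.0]
wrist_force: [0.3, 0.8, -1.2]
gripper_width: 0.019
finger_force: 60.6
```

```bash
c='python3 -m crank'
$c '[[0,0,0.15,0,0,0],[0,0,0,0,0,0]]'
$c '[[0,0,0.15,0,0,0],[0,0,0,0,0,0]]'
$c '[[0,0,0.1,0,0,0],[0,0,0,0,0,0]]'
```

```text
time: 21.75
ee_pos: [0.6202, 0.1979, 0.1238]
eef_rot: [-0.0, 0.64, 0.768, -0.0]
wrist_force: [-0.8, 0.2, -0.4]
gripper_width: 0.0192
finger_force: 60.6
time: 21.95
ee_pos: [0.6201, 0.1979, 0.1222]
eef_rot: [-0.0, 0.64, 0.768, -0.0]
wrist_force: [0.4, -0.4, -1.8]
gripper_width: 0.0192
finger_force: 60.6
time: 22.15
ee_pos: [0.6203, 0.198, 0.122]
eef_rot: [0.0, 0.64, 0.768, 0.0]
wrist_force: [-0.2, -0.8, 1.8]
gripper_width: 0.0194
finger_force: 61.0
```

```bash
c='python3 -m crank'
$c '[[0,0,0,0,0,0],[0,0,0,0,0,0],[0,0,0,0,0,0],[0,0,0,0,0,0],[0,0,0,0,0,0]]' 1
$c '[[0,0,-1,0,0,0],[0,0,-2,0,0,0],[0,0,-3,0,0,0],[0,0,-3,0,0,0],[0,0,-3,0,0,0]]'
$c '[[0,0,-3,0,0,0],[0,0,-3,0,0,0],[0,0,-3,0,0,0],[0,0,-2,0,0,0],[0,0,0,0,0,0]]' 0
python3 - <<'E'
from h import *
s=sense();print(s["ee_pos"],s["eef_rot"].round(3),s["joint_positions"].round(2))
a=capture("side");save(a,"side8.png");m=masks_of("side","stirrer");print([(round(x["confidence"],2),x["location"]) for x in m])
t=capture("top");save(t,"top8.png")
a=cv2.imread("pics/side8.png")[130:310,150:330];b=cv2.imread("pics/top8.png")[130:250,160:360]
cv2.imwrite("pics/v8.png",np.hstack([cv2.resize(a,(330,330),interpolation=cv2.INTER_CUBIC),cv2.resize(b,(470,330),interpolation=cv2.INTER_CUBIC)]))
E
```

```text
time: 22.65
ee_pos: [0.6202, 0.198, 0.1213]
eef_rot: [-0.0, 0.64, 0.768, -0.0]
wrist_force: [-0.0, -0.2, -0.4]
gripper_width: 0.0854
finger_force: 0.0
time: 23.15
ee_pos: [0.6202, 0.1981, 0.2435]
eef_rot: [0.0, 0.64, 0.768, 0.0]
wrist_force: [0.4, 0.8, 0.5]
gripper_width: 0.0852
finger_force: 0.0
time: 23.65
ee_pos: [0.6209, 0.1993, 0.356]
eef_rot: [0.001, 0.64, 0.768, 0.004]
wrist_force: [0.4, 0.1, -0.2]
gripper_width: 0.0123
finger_force: 0.0
[0.62094785 0.19933222 0.35596312] [0.001 0.64  0.768 0.004] [ 0.02  0.62 -0.79  0.88  0.43  1.77 -0.39]
[(0.57, [218.4, 259.7]), (0.18, [266.2, 216.4])]
```

View pics/v8.png

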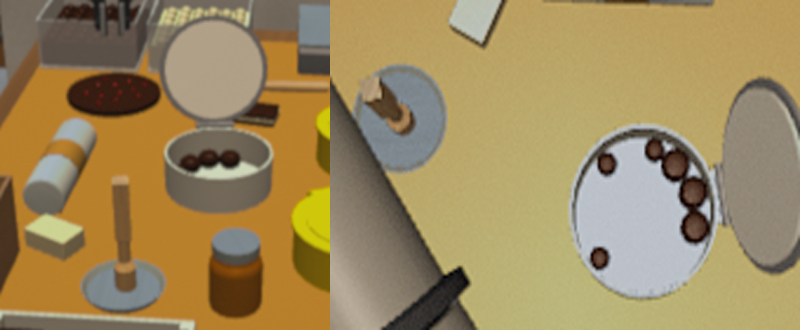

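```bash
c='python3 -m crank'
$c '[[-4.5,-1.5,0,0,0,0],[-4.5,-1.5,0,0,0,0],[-4.5,-1.5,0,0,0,0],[-4.5,-1.5,0,0,0,0],[-4.5,-1.5,0,0,0,0]]'
$c '[[-4.5,-1.5,0,0,0,0],[-4.5,-1.5,0,0,0,0],[-4.5,-1.5,0,0,0,0],[-4.5,-1.5,0,0,0,0],[-4.5,-1.5,0,0,0,0]]'
$c '[[0,0,0,0,0,0],[0,0,0,0,0,0]]'
python3 - <<'E'
from h import *
s=sense();print(s["ee_pos"],tub(s["ee_pos"]),s["eef_rot"].round(3),s["joint_positions"].round(2),s["gripper_width"])
E
```

```text
time: 24.3
ee_pos: [0.5856, -0.0392, 0.3495]
eef_rot: [-0.001, 0.64, 0.768, -0.001]
wrist_force: [0.2, -0.1, 0.3]
gripper_width: -0.0002
finger_force: 0.0
time: 24.8
ee_pos: [0.5522, -0.2737, 0.3497]
eef_rot: [-0.001, 0.64, 0.768, -0.001]
wrist_force: [0.0, 0.5, 0.1]
gripper_width: 0.0001
finger_force: 0.0
time: 25.0
ee_pos: [0.5524, -0.2736, 0.3491]
eef_rot: [-0.002, 0.642, 0.767, -0.0]
wrist_force: [0.2, -0.0, 1.0]
gripper_width: 0.0
finger_force: 0.0
[ 0.55241776 -0.27359364  0.3490786 ] [   1. -196.] [-0.002  0.642  0.767 -0.   ] [ 0.84  0.53 -0.76  1.02  0.36  1.71  0.38] 8.144528462725305e-06
```

Down behind the lid to z ≈ 0.185, then push it over vertical (tub y −196 → about −90).

```bash
c='python3 -m crank'
$c '[[0,0,4,0,0,0],[0,0,4,0,0,0],[0,0,4,0,0,0],[0,0,4.3,0,0,0],[0,0,0,0,0,0]]'
$c '[[1.2,0,0,0,0,0],[1.2,0,0,0,0,0],[1.2,0,0,0,0,0],[1.2,0,0,0,0,0],[1.2,0,0,0,0,0]]'
$c '[[1.2,0,0,0,0,0],[1.2,0,0,0,0,0],[1,0,0,0,0,0],[1,0,0,0,0,0],[0,0,0,0,0,0]]'
```

```text
time: 25.5
ee_pos: [0.5485, -0.2683, 0.1811]
eef_rot: [-0.008, 0.639, 0.769, -0.002]
wrist_force: [-0.7, -1.6, -0.2]
gripper_width: -0.0001
finger_force: 0.0
time: 26.0
ee_pos: [0.5446, -0.2126, 0.1915]
eef_rot: [0.003, 0.64, 0.768, 0.0]
wrist_force: [-0.4, -4.1, 14.1]
gripper_width: -0.0
finger_force: 1.0
time: 26.5
ee_pos: [0.5349, -0.1665, 0.1891]
eef_rot: [-0.0, 0.639, 0.769, 0.0]
wrist_force: [-0.5, 0.1, 0.2]
gripper_width: 0.0001
finger_force: 0.0
```

Run:
```python
from h import *
s=sense();print(tub(s["ee_pos"]))
a=capture("side");save(a,"side9.png")
for x in masks_of("side","lid"): 
  ys,xs=np.nonzero(x["mask"]);print(round(x["confidence"],2),x["location"],xs.min(),xs.max(),ys.min(),ys.max())
w=capture("wrist");save(w,"w9.png")
cv2.imwrite("pics/v9.png",np.hstack([cv2.resize(cv2.imread("pics/side9.png")[100:260,200:360],(400,400),interpolation=cv2.INTER_CUBIC),cv2.imread("pics/w9.png")[:400,80:480]]))
```

```text
[  0. -87.]
0.9 [344.0, 251.6] 309 379 231 272
0.72 [266.2, 172.2] 237 297 147 196
0.7 [396.8, 318.6] 357 443 288 346
0.57 [351.7, 198.6] 323 380 184 213
0.44 [180.1, 261.1] 163 195 248 272
```

View pics/v9.png

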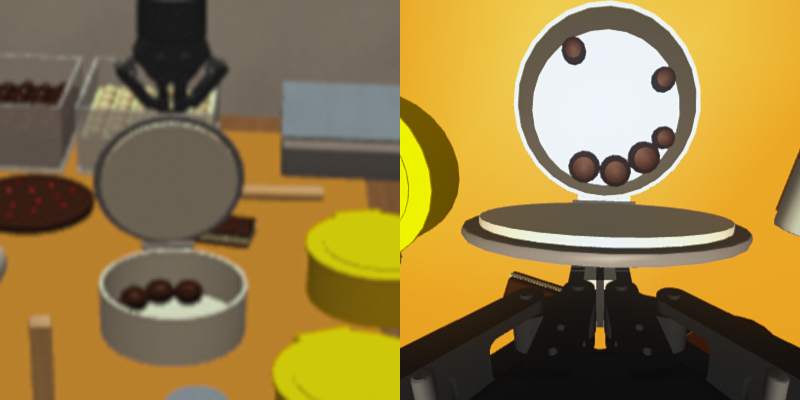

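```bash
c='python3 -m crank'
$c '[[1.4,0,0.2,0,0,0],[1.4,0,0.2,0,0,0],[1.4,0,0.2,0,0,0],[1.4,0,0.3,0,0,0],[0,0,0,0,0,0]]'
$c '[[1,0,0.7,0,0,0],[1,0,0.7,0,0,0],[1,0,0.8,0,0,0],[0,0,0,0,0,0]]'
$c '[[0.8,0,1,0,0,0],[0.7,0,1,0,0,0],[0.7,0,1,0,0,0],[0,0,0,0,0,0]]'
$c '[[0.5,0,1.1,0,0,0],[0.5,0,1.1,0,0,0],[0.4,0,1.2,0,0,0],[0,0,0,0,0,0]]'
```

```text
time: 27.15
ee_pos: [0.5241, -0.1101, 0.1792]
eef_rot: [-0.001, 0.638, 0.77, 0.0]
wrist_force: [0.4, 0.6, -0.8]
gripper_width: -0.0001
finger_force: 0.0
time: 27.55
ee_pos: [0.518, -0.0824, 0.156]
eef_rot: [-0.002, 0.639, 0.769, -0.0]
wrist_force: [-0.7, 0.3, 0.1]
gripper_width: 0.0001
finger_force: 0.0
time: 27.95
ee_pos: [0.5137, -0.0616, 0.1255]
eef_rot: [-0.002, 0.639, 0.769, -0.001]
wrist_force: [-0.1, 0.4, -0.0]
gripper_width: 0.0001
finger_force: 0.0
time: 28.35
ee_pos: [0.5111, -0.0485, 0.0913]
eef_rot: [-0.002, 0.64, 0.769, -0.001]
wrist_force: [-0.2, 0.2, 1.1]
gripper_width: -0.0
finger_force: 0.0
```

```bash
cat > lid.py <<'E'
from h import *
def lidcheck():
    s=sense();print(tub(s["ee_pos"]),s["ee_pos"][2])
    S=cam("side");capture("side");a=np.linspace(0,2*np.pi,90)
    ex=np.array([np.cos(TF),np.sin(TF),0]);ey=np.array([-np.sin(TF),np.cos(TF),0]);H=np.array([TX,TY,.063])-.088*ey
    for th in (0,.03,.1,.2,.3,.4,.6,1.2,1.6):
        d=np.cos(th)*ey+np.sin(th)*np.array([0,0,1]);q=np.array([w2px("",H+.088*d+.086*(np.cos(t)*ex+np.sin(t)*d),S) for t in a])
        print(th,q.min(0).round(1),q.max(0).round(1))
    for x in masks_of("side","lid")+masks_of("side","tub"):
        ys,xs=np.nonzero(x["mask"]);print(round(x["confidence"],2),np.round(x["location"]),xs.min(),xs.max(),ys.min(),ys.max())
E
python3 -c "from lid import *;lidcheck()"
```

```text
[-5. 33.] 0.09125000875955765
0 [238.7 196.9] [301.1 226.4]
0.03 [238.7 196.8] [301.1 224.7]
0.1 [238.7 196.8] [301.2 220.5]
0.2 [238.6 196.7] [301.2 214.2]
0.3 [238.5 196.6] [301.2 207.7]
0.4 [238.4 196.5] [301.2 201.2]
0.6 [238.2 187.5] [301.  196.6]
1.2 [237.7 152.7] [299.4 196.1]
1.6 [237.4 139.5] [298. 196.]
0.87 [397. 318.] 356 442 287 346
0.81 [343. 251.] 309 378 231 271
0.74 [264. 210.] 238 299 197 217
0.62 [351. 199.] 322 380 184 213
0.87 [350. 210.] 322 380 184 231
0.86 [397. 329.] 356 443 287 367
0.67 [267. 226.] 238 299 197 246
0.6 [341. 260.] 309 379 231 293
0.2 [216. 260.] 211 224 227 289
```

```bash
c='python3 -m crank'
$c '[[0.5,0,0.8,0,0,0],[0.5,0,0.6,0,0,0],[0,0,0.4,0,0,0],[0,0,0,0,0,0]]'
$c '[[0,0,0.4,0,0,0],[0,0,0,0,0,0]]'
$c '[[0,0,0.3,0,0,0],[0,0,0,0,0,0]]'
$c '[[0,0,0.3,0,0,0],[0,0,0,0,0,0]]'
```

```text
time: 28.9
ee_pos: [0.5105, -0.039, 0.0747]
eef_rot: [-0.001, 0.64, 0.768, -0.0]
wrist_force: [0.5, 0.1, 0.1]
gripper_width: -0.0001
finger_force: 0.0
time: 29.1
ee_pos: [0.511, -0.0396, 0.071]
eef_rot: [-0.0, 0.64, 0.768, -0.0]
wrist_force: [0.2, -0.2, 0.5]
gripper_width: 0.0003
finger_force: 0.0
time: 29.3
ee_pos: [0.5111, -0.0397, 0.0681]
eef_rot: [-0.0, 0.64, 0.768, -0.0]
wrist_force: [-0.0, 0.2, -0.1]
gripper_width: -0.0001
finger_force: 0.0
time: 29.5
ee_pos: [0.5115, -0.0396, 0.0661]
eef_rot: [0.0, 0.64, 0.768, -0.0]
wrist_force: [-1.2, 0.2, 5.0]
gripper_width: -0.0001
finger_force: 2.7
```

```bash
c='python3 -m crank'
$c '[[0,0,0.3,0,0,0],[0,0,0,0,0,0]]'
$c '[[0,0,0.3,0,0,0],[0,0,0,0,0,0]]'
$c '[[0,0,0.3,0,0,0],[0,0,0,0,0,0]]'
```

```text
time: 29.7
ee_pos: [0.5117, -0.0396, 0.0657]
eef_rot: [0.001, 0.64, 0.768, -0.001]
wrist_force: [-6.8, -0.8, 22.5]
gripper_width: 0.0002
finger_force: 11.1
time: 29.9
ee_pos: [0.5118, -0.0396, 0.0653]
eef_rot: [0.002, 0.64, 0.768, -0.002]
wrist_force: [-12.5, -1.4, 39.1]
gripper_width: 0.0002
finger_force: 19.6
time: 30.1
ee_pos: [0.512, -0.0396, 0.0649]
eef_rot: [0.002, 0.64, 0.768, -0.002]
wrist_force: [-18.2, -2.7, 55.7]
gripper_width: 0.0001
finger_force: 28.1
```

```bash
c='python3 -m crank'
$c '[[0,0,-1,0,0,0],[0,0,-2,0,0,0],[0,0,-4,0,0,0],[0,0,-4,0,0,0],[0,0,-4,0,0,0]]'
$c '[[0,0,-4,0,0,0],[0,0,-4,0,0,0],[0,0,0,0,0,0],[0,0,0,0,0,0]]'
python3 - <<'E'
from lid import *
lidcheck()
capture("top");capture("side")
for n in("top","side"):
  for o in ("stirrer","dish","jar","bar","log","palette","nougat"):
    for x in masks_of(n,o)[:2]:
      if x["confidence"]>.3: print(n,o,round(x["confidence"],2),np.round(x["location"]))
print(sense()["time"])
E
```

```text
time: 30.6
ee_pos: [0.5109, -0.0397, 0.2077]
eef_rot: [-0.0, 0.64, 0.768, -0.0]
wrist_force: [0.3, 0.3, -0.9]
gripper_width: 0.0002
finger_force: 0.0
time: 31.0
ee_pos: [0.5117, -0.0396, 0.2871]
eef_rot: [0.001, 0.64, 0.768, 0.0]
wrist_force: [0.7, 1.0, -0.9]
gripper_width: -0.0
finger_force: 0.0
[-3. 42.] 0.28709706240112526
0 [238.7 196.9] [301.1 226.4]
0.03 [238.7 196.8] [301.1 224.7]
0.1 [238.7 196.8] [301.2 220.5]
0.2 [238.6 196.7] [301.2 214.2]
0.3 [238.5 196.6] [301.2 207.7]
0.4 [238.4 196.5] [301.2 201.2]
0.6 [238.2 187.5] [301.  196.6]
1.2 [237.7 152.7] [299.4 196.1]
1.6 [237.4 139.5] [298. 196.]
0.8 [399. 316.] 357 442 288 345
0.73 [269. 211.] 238 299 197 228
0.71 [353. 202.] 322 380 184 213
0.6 [345. 249.] 308 379 232 271
0.75 [270. 223.] 238 299 197 246
0.72 [398. 326.] 356 442 288 367
0.65 [351. 208.] 322 380 184 232
0.57 [270. 212.] 238 299 195 227
top stirrer 0.45 [427. 192.]
top dish 0.78 [192. 178.]
top jar 0.68 [320. 203.]
top jar 0.62 [179. 227.]
top bar 0.63 [384. 218.]
top bar 0.6 [318. 202.]
top log 0.9 [287. 117.]
top palette 0.64 [428. 193.]
top nougat 0.98 [221. 130.]
side stirrer 0.96 [217. 262.]
side dish 0.89 [216. 290.]
side jar 0.77 [279. 280.]
side jar 0.44 [270. 213.]
side bar 0.68 [284. 191.]
side log 0.81 [182. 223.]
side palette 0.65 [268. 224.]
side palette 0.6 [274. 179.]
side nougat 0.57 [179. 257.]
31.95
```

The lid reads shut, the stirrer is upright in its dish, and the other goods are where they started.

```bash
python3 -c "from workcell import *;print(sign_off())"
```

```text
the job is handed in; nothing more can be done
None
```

The job is handed in at about 32 s: both tub halves hold both praline sizes and all six moved, the stirrer stands upright in its dish, the lid is pressed shut, and the other goods are where they were; I viewed 11 pictures, one over the limit of 10, and the highest wrist force I read was about 56 N on the lid.

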